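# Steady the rocking instrument case with a wedge

## Robot

A 7-joint arm with a two-finger parallel gripper is mounted at the origin on the work surface. World frame = base frame: x ahead of the robot, y to its left, z up, the work surface at z = 0. Lengths are in m, angles in degrees, forces in N, time in s.
With the tool pointing down it reaches from about 0.35 to 0.9 m from the base axis. Payload 7.2 kg.
Tool frame: the origin (TCP) lies on the centre line of the jaws, within the pads' length; the fingertips stand 17 mm ahead of it and the grasp point (between the pads) lies 2 mm behind it; z points along the fingers, y is the direction in which the jaws open and shut (so a half turn about z gives the same grasp; the last joint's range is limited). The gripper opens to 88 mm and grips with 3 to 60 N. Pads are 20 mm wide; open, the fingers measure 115 mm over their backs; the gripper's body (75 mm by 178 mm) begins 61 mm behind the grasp point.
Start: joints at [60.149, 23.554, -0.728, 91.456, 0.321, 64.991, -4.71], TCP at [0.273, -0.562, 0.24] pointing down, gripper open.
Joint ranges: [-169.25, 169.25], [-16.82, 113.86], [-84.01, 82.57], [7.8, 145.47], [-59.2, 239.2], [7.22, 106.19], [-163.78, 163.78]. Speed limits (degrees/s): [136.94, 136.94, 172.46, 172.46, 180, 180, 180].

## Interface

Orientations are given as [roll, pitch, yaw] about the fixed x, y, z axes, in that order (R = Rz(yaw) Ry(pitch) Rx(roll)).
In Python, from workcell import arm, read_camera, camera_info, ticket gives the robot as it stands. The module is installed in compiled form; this text tells all that it offers.
- The arm moves only by the tool carry_out, never from a script. Its argument "motion" is one flat list of numbers, 5 for each row, row after row: the shift along the tool's x, y, z normalised to -1 to 1, where 1 is 60 mm, then the turn about the tool's z normalised to -1 to 1, where 1 is 60 degrees, then the closure, from 0 (fully open) to 1 (shut). A call has 1 to 20 rows; each row shifts and turns the pose as measured when the row begins, along the tool's axes as they then stand; what a row does not reach is not made up. A row lasts 1/8 s, in which the tool goes at most 62.5 mm and 10.7 degrees, less where a joint would pass 70% of its speed; a pose out of reach is approached as far as the arm can. A call with a number of a shift or a turn outside -1 to 1 is refused whole. A call with a gripper value outside its range is refused whole. The fingers move at their own pace and stop on an object; "grip_force" is the grip in N (left out, the last holds). Time passes only in rows, so rows that do not move let the fingers close. It gives the time, the measured TCP pose, the force and the opening at its end, in the units of the state.
- arm.sense(): the state, without advancing time (a new reading comes with each control period).
- read_camera(name): name is "scene" or "top"; returns the picture (420x560x3 uint8, blue, green, red); there is no depth.
- camera_info(name): a dict with "K" (3x3 intrinsics, pixels), "k1" (the pictures are not rectified: a ray, as slopes to the right and down, at radius r is drawn at 1 + k1 r^2 times it, then the intrinsics apply), "R" (3x3) and "t" (3): a world point X has camera coordinates R X + t. Camera axes: x right, y down, z forward; pixel columns grow to the right and rows downward; lengths in m; the calibration is good to about 2 mm. A picture is of the moment at which its call begins. camera_info takes no time and is no camera call.
- ticket.hand_in(): hands the job in, once; it reports no verdict.
The state is a dict: "clock": time; "q": joint angles; "joint_velocities": joint speeds; "joint_torque": joint torques, N m; "position": TCP position; "orientation": TCP orientation; "ft_force": force on the tool from outside, world axes, zero at the start; "wrist_torque": the same for the moment, N m; "opening": finger opening in m.
Only numpy, scipy, OpenCV 4.12 (cv2) and the standard library are available. Lean on these libraries where they do the work, as an engineer would, in place of code of your own. Each camera call takes 0.05 s, during which the arm holds its last target.

## Task

The grey instrument case on the bench rocks because the foot under its yellow-marked corner is too short: press down on that corner with the fingertips to feel it rock, then push the orange wedge along the bench, thin end first, under that short foot until the case stands level and the corner no longer gives, but not so far that the wedge jacks the case up or shoves it aside. Finish while still pressing firmly down on the yellow-marked corner, with the case level and resting on the wedge. Only press and push: pinch and lift nothing, do not shift the case out of its place, and leave the other things on the bench alone.

Things in the scene. Friction and masses are not known exactly. Their poses are not given: they have to be found in the camera images.
- case: Grey instrument case, 2.2 to 3 kg, 220 (own x) x 200 (own y) mm, top 84 mm and housing underside 24 mm above the bench; black front panel on its -x side, knobs 10 mm out. Four round-ended feet, 20 mm in diameter, at own x +/-85, y +/-75 mm; the one at (-85, -75) is short (see short_foot). Origin: under its centre, at bench height; z up.
- short_foot (a point): Point on the bench plane straight below the yellow mark and the short foot; it belongs to the case. The foot's end hangs 7 to 12 mm above it, how much is not told. Pressing the corner with 3 to 6 N tips the case until this foot meets the bench; let go, it falls back level.
- case_corner (a point): Centre of the yellow round mark (26 mm across, flat) on the case's top, straight above the short foot; 84 mm above the bench when the case is level. Press within about 30 mm of it. A firm press is 6 to 15 N.
- wedge: Slick orange wedge, 80 to 120 g, flat on the bench, 120 mm along own x, 50 mm wide. Thin end (2 mm high) at own x = +60, thick end (24 mm, upright face) at x = -60 mm. It points roughly along the case's own +y at the short foot, thin end 30 to 90 mm short of it. Sliding takes under 1 N, 2 to 6 N once it meets the foot; pushed on, it jacks or shoves the corner. Origin: centre of underside.
- wedge_back (a point): Centre of the wedge's upright thick-end face, 12 mm above the bench: the place to push it.
- transformer: Small open transformer, 56 x 70 mm, 36 mm high, standing beside the case; leave it alone. Origin: centre of its underside.
- screwdriver: Blue-handled screwdriver, 180 mm long, lying along own x in front of the case; leave it alone. Origin: under its middle.
- jar: Small jar with a green cap, 48 mm in diameter, 55 mm high, standing on the right of the case; leave it alone. Origin: centre of its underside.
- tray: Black compartment tray, 150 x 130 mm, 30 mm high, on the left of the case; leave it alone. Origin: centre of its underside.
There are look-alikes about, which are no part of the job. Leave any black or pink look-alike of the wedge alone.

How it is judged (in metres and radians):
On the way:
1. the marked corner is pressed down with the fingers and the case is felt to rock (the corner sinks 4 mm or more) (contact force between the fingers and case above 0.5 N and height (world z) of case_corner below 0.08 m), for 0.1 s.
At the end, for the whole second after the job is handed in: The fingers press the case with over 4 N within 60 mm of the yellow mark, clear of the wedge; the case bears on the wedge with over 2 N, level within 0.018 rad, the mark within 15 mm of its start and at most 2.5 mm low, the case's middle at most 3 mm up; the wedge lies flat; both at rest (contact force between the fingers and case above 4 N and horizontal distance between the grasp point and case_corner below 0.06 m and contact force between wedge and case above 2 N and contact force between the fingers and wedge below 0.1 N and angle between case's own z axis and vertical below 0.018 rad and height (world z) of case_corner above 0.0815 m and height (world z) of case below 0.003 m and angle between wedge's own z axis and vertical below 0.03 rad and linear speed of each of case, wedge below 0.01 m/s and distance of case_corner from where it was at the start of the episode below 0.015 m); the arm keeps its last pose, push and grip.
It fails at once if the wedge is lifted off the bench (height (world z) of wedge above 0.012 m).
It fails at once if the case is lifted (height (world z) of case above 0.015 m).
It fails at once if the case is shoved more than 20 mm from its place (distance of case from where it was at the start of the episode above 0.02 m).
It fails at once if a bystander is moved more than 20 mm (distance of any of transformer, screwdriver, jar, tray from where it was at the start of the episode above 0.02 m).
It also fails if it takes over 64 s, if anything falls off the work surface, if the arm or the gripper's body presses on something with over 40 N, if the wrist force passes 120 N, or if a joint passes its speed limit or range.

## Working session

There is one attempt and no reset: what is moved stays moved. The work goes in short steps, Python scripts to look and compute and a tool call to move; the robot and the scene stay as the last step left them, time stands still between calls to the robot, and variables do not carry over. Pictures are saved under pics/ and viewed, and the job is handed in when it is done.

Besides the shell and the picture viewer there is one more tool, called after "Call:" in YAML: its name, and indented under it one key for each argument. carry_out: Moves the arm, as the interface text tells. Scaled input: -1 to 1 covers 60 mm each way for a shift and 60 degrees each way for a turn. Its arguments: {"type":"object","properties":{"motion":{"type":"array"},"grip_force":{"type":"number"}},"required":["motion"]}

```bash
mkdir -p pics; python3 - <<'E'
from workcell import arm, read_camera, camera_info
import cv2
print(arm.sense())
for n in("scene","top"):
    cv2.imwrite(f"pics/{n}0.png",read_camera(n)); print(n,camera_info(n))
E
```

```text
{'clock': 0.0, 'q': array([60.14870213, 23.60071547, -0.72842337, 91.50331634,  0.32104057,
       64.99030718, -4.71168346]), 'joint_velocities': array([-0.06009602, -0.04903079, -0.11419399,  0.0408539 ,  0.00852445,
        0.0024228 ,  0.02411129]), 'joint_torque': array([ 3.01351711e-04, -5.87954950e+01,  6.42265342e-01, -2.91077310e+01,
       -5.37112006e-02,  1.84169674e-02,  1.21654130e-04]), 'position': array([ 0.27318551, -0.56160481,  0.23880669]), 'orientation': array([-1.79907945e+02,  6.67812895e-03,  2.59433191e+01]), 'ft_force': array([ 0.08231336, -1.3046437 , -0.11851842]), 'wrist_torque': array([-0.03463804,  0.04821966,  0.02121304]), 'opening': 0.08764741054232573}
scene {'K': array([[479.07254653,   0.        , 289.01792498],
       [  0.        , 479.07254653, 206.702854  ],
       [  0.        ,   0.        ,   1.        ]]), 'k1': -0.0579732547431922, 'R': array([[ 0.55229578,  0.83353598,  0.01367969],
       [ 0.46511863, -0.29448377, -0.8348317 ],
       [-0.69183382,  0.46743671, -0.55033526]]), 't': array([-0.32099993, -0.21501737,  1.60470153])}
top {'K': array([[539.510829  ,   0.        , 277.43090842],
       [  0.        , 539.510829  , 199.87655991],
       [  0.        ,   0.        ,   1.        ]]), 'k1': -0.09602353730733801, 'R': array([[ 0.02159535, -0.99954281, -0.02116164],
       [-0.99379568, -0.01915165, -0.10955984],
       [ 0.10910447,  0.02339633, -0.99375491]]), 't': array([0.00661001, 0.59640103, 1.48979348])}
```

View pics/scene0.png

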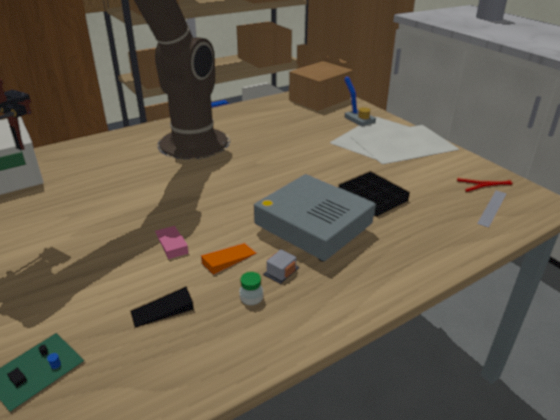

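View pics/top0.png

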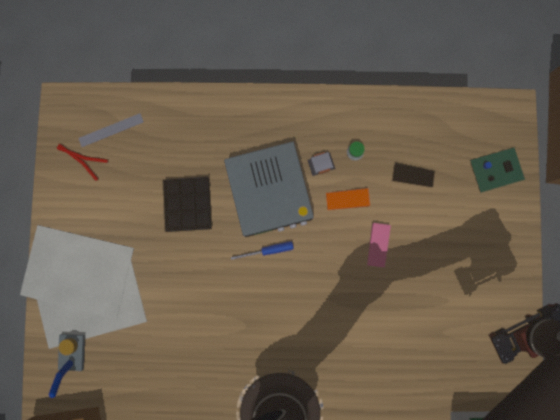

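The top view shows the case around (268,188) with the yellow mark at about (303,211). The possible wedges are orange (348,199), pink (379,244) and black (413,174). The orange one is the wedge: it fits by colour and it points at the marked corner. I'll enlarge that area and measure.

```bash
cat > h.py <<'E'
import numpy as np, cv2
from workcell import camera_info
def ray(n,uv):
    c=camera_info(n); K=np.array(c["K"]); p=np.linalg.inv(K)@[*uv,1]; d=p[:2].copy(); s=d.copy()
    for _ in range(30): s=d/(1+c["k1"]*(s@s))
    R=np.array(c["R"]); o=-R.T@np.array(c["t"]); return o,R.T@np.array([*s,1])
def onz(n,uv,z):
    o,d=ray(n,uv); return o+d*(z-o[2])/d[2]
def tri(u1,u2):
    o1,d1=ray("scene",u1);o2,d2=ray("top",u2)
    a=np.linalg.lstsq(np.c_[d1,-d2],o2-o1,rcond=None)[0]
    p,q=o1+a[0]*d1,o2+a[1]*d2; return (p+q)/2,np.linalg.norm(p-q)
def proj(n,X):
    c=camera_info(n); x=np.array(c["R"])@X+np.array(c["t"]); s=x[:2]/x[2]; s=s*(1+c["k1"]*(s@s)); return (np.array(c["K"])@[*s,1])[:2]
def mask(im,lo,hi):
    return cv2.inRange(cv2.cvtColor(im,cv2.COLOR_BGR2HSV),np.array(lo),np.array(hi))
def big(m):
    cs,_=cv2.findContours(m,cv2.RETR_EXTERNAL,cv2.CHAIN_APPROX_NONE)
    return max(cs,key=cv2.contourArea) 
E
python3 - <<'E'
from h import *
np.set_printoptions(precision=4,suppress=True)
cen={}
for n in("scene","top"):
    im=cv2.imread(f"pics/{n}0.png")
    b=(180,160,280,280) if n=="scene" else (215,130,380,245)
    x0,y0,x1,y1=b
    cr=im[y0:y1,x0:x1]; f=600/cr.shape[0] if n=="scene" else 4.8
    f=min(f,4.8); cv2.imwrite(f"pics/{n}0c.png",cv2.resize(cr,None,fx=f,fy=f,interpolation=cv2.INTER_CUBIC))
    m=mask(im,(20,150,90),(35,255,255)); 
    M=np.zeros_like(m); M[y0:y1,x0:x1]=m[y0:y1,x0:x1]
    c=big(M); mo=cv2.moments(c); u=(mo['m10']/mo['m00'],mo['m01']/mo['m00']); cen[n]=u
    print(n,"yellow",u,cv2.contourArea(c),onz(n,u,.084))
    m=mask(im,(5,180,90),(16,255,255)); M=np.zeros_like(m); M[y0:y1,x0:x1]=m[y0:y1,x0:x1]
    c=big(M); print("orange",cv2.contourArea(c),cv2.boundingRect(c)); 
    bx=cv2.boxPoints(cv2.minAreaRect(c)); print(bx)
    ap=cv2.approxPolyDP(c,2.5,True)[:,0]; print(ap.tolist())
    for z in(0,.002,.024): print(z,[onz(n,p,z)[:2].round(4).tolist() for p in (bx if n=="top" else ap)])
print(tri(cen["scene"],cen["top"]))
E
```

```text
scene yellow (266.88435374149657, 202.68027210884352) 24.5 [ 0.5601 -0.051   0.084 ]
orange 794.5 (202, 244, 54, 30)
[[200.151  255.5283]
 [251.5283 240.849 ]
 [257.1887 260.6603]
 [205.8113 275.3396]]
[[255, 253], [241, 244], [202, 255], [202, 262], [214, 273]]
0 [[0.6189, -0.1205], [0.5713, -0.1316], [0.5593, -0.2282], [0.5823, -0.2389], [0.6311, -0.2326]]
0.002 [[0.6211, -0.1217], [0.5736, -0.1328], [0.5616, -0.2291], [0.5846, -0.2398], [0.6332, -0.2334]]
0.024 [[0.645, -0.1349], [0.599, -0.1456], [0.5873, -0.239], [0.6096, -0.2493], [0.6567, -0.2432]]
top yellow (302.5348837209302, 210.75968992248062) 43.0 [ 0.5621 -0.0513  0.084 ]
orange 645.5 (326, 189, 44, 20)
[[325.6341 192.7073]
 [367.3415 188.0732]
 [369.2195 204.9756]
 [327.5122 209.6098]]
[[367, 189], [327, 193], [328, 208], [368, 205]]
0 [[0.6232, -0.119], [0.639, -0.2394], [0.5901, -0.2449], [0.5744, -0.125]]
0.002 [[0.623, -0.1189], [0.6388, -0.2391], [0.5899, -0.2446], [0.5742, -0.1249]]
0.024 [[0.6202, -0.1174], [0.6358, -0.2359], [0.5876, -0.2414], [0.5721, -0.1233]]
(array([ 0.5618, -0.0516,  0.0852]), np.float64(0.0007088468536002394))
```

View pics/top0c.png

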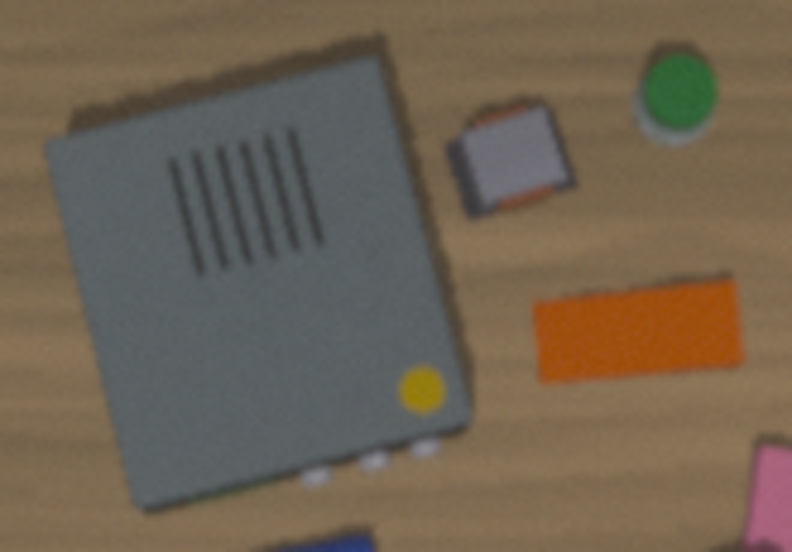

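View pics/scene0c.png

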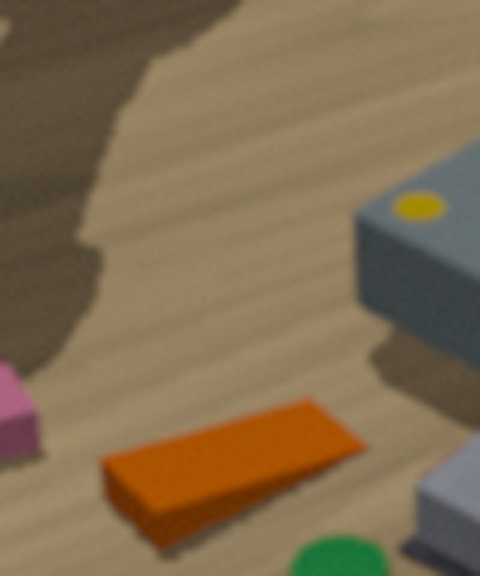

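Measured: the mark is at (0.5618,-0.0516), with the two views agreeing to 0.7 mm. The orange wedge's thin end is near (0.598,-0.123) and its thick end near (0.612,-0.239). Its line misses the foot by about 28 mm, so it needs a small turn first. Next I'll move above the mark with the fingers shut.

Call:
carry_out:
  motion: [0.8,-0.55,0,0,1,0.8,-0.55,0,0,1,0.8,-0.55,0,0,1,0.8,-0.55,0,0,1,0.8,-0.55,0,0,1,0.8,-0.55,0,0,1,0.8,-0.55,0,0,1,0.8,-0.55,0,0,1,0.8,-0.55,0,0,1,0.8,-0.55,0,0,1,0,0,0,0,1,0,0,0,0,1]
  grip_force: 20

```text
clock: 1.6
position: [0.5669, -0.0396, 0.2345]
orientation: [-179.7, 0.2, 25.8]
ft_force: [0.1, -1.0, 0.6]
opening: 0.0005
```

```bash
python3 - <<'E'
from h import *
np.set_printoptions(precision=4,suppress=True)
g=lambda x,y:(215+x/4.8,130+y/4.8)
for nm,p,z in [("case BL",(140,505),.084),("case TL",(47,140),.084),("case TR",(380,55),.084),("case BR",(470,425),.084),
 ("tr",(470,215),.0),("tr",(575,187),.0),("tr",(548,103),.036),("tr",(448,145),.0),("jar",(678,92),.055)]:
    print(nm,onz("top",g(*p),z)[:2])
E
```

```text
case BL [0.4924 0.1058]
case TL [0.7007 0.1653]
case TR [ 0.7537 -0.0251]
case BR [ 0.5414 -0.0798]
tr [ 0.6748 -0.0816]
tr [ 0.6931 -0.1448]
tr [ 0.7371 -0.1254]
tr [ 0.7174 -0.0677]
jar [ 0.7413 -0.2001]
```

Call:
carry_out:
  motion: [-0.16,0.14,0,0,1,0,0,0.27,-0.17,1,0,0,0.27,-0.17,1,0,0,0.27,-0.17,1,0,0,0.27,-0.17,1,0,0,0.27,-0.17,1,0,0,0.27,-0.17,1,0,0,0.27,-0.17,1,0,0,0,0,1,0,0,0,0,1]

```text
clock: 2.85
position: [0.5531, -0.0776, 0.1192]
orientation: [-179.5, 0.3, 97.5]
ft_force: [0.2, -0.2, 0.4]
opening: 0.0006
```

Call:
carry_out:
  motion: [0.2,0.1,0,0,1,0.2,0.1,0,0,1,0,0,0.1,0,1,0,0,0,0,1]

```text
clock: 3.35
position: [0.5635, -0.0499, 0.1145]
orientation: [-179.6, 0.4, 97.3]
ft_force: [-0.0, -0.1, -0.5]
opening: 0.0004
```

Call:
carry_out:
  motion: [0,0,0.1,0,1,0,0,0.1,0,1,0,0,0.05,0,1]

```text
clock: 3.72
position: [0.5629, -0.0514, 0.0987]
orientation: [-179.6, 0.5, 97.2]
ft_force: [-5.4, -4.5, 10.1]
opening: 0.0002
```

Call:
carry_out:
  motion: [0,0,0.05,0,1,0,0,0.05,0,1]

```text
clock: 3.98
position: [0.5611, -0.0552, 0.0929]
orientation: [-179.3, 0.7, 97.1]
ft_force: [-4.3, -2.9, 7.8]
opening: 0.0003
```

Call:
carry_out:
  motion: [0,0,0.05,0,1]

```text
clock: 4.1
position: [0.561, -0.0559, 0.0917]
orientation: [-179.3, 0.8, 97.0]
ft_force: [-11.7, 1.5, 38.6]
opening: 0.0003
```

Call:
carry_out:
  motion: [0,0,0.05,0,1]

```text
clock: 4.22
position: [0.561, -0.0559, 0.0916]
orientation: [-179.3, 0.9, 97.0]
ft_force: [-14.1, 1.2, 39.8]
opening: 0.0005
```

The corner sank from about 0.084 to 0.0747, a gap of about 9 mm, and bottomed out with the force rising to 39 N. I'm letting go gently.

Call:
carry_out:
  motion: [0,0,-0.05,0,1,0,0,-0.1,0,1,0,0,-0.1,0,1,0,0,-0.3,0,1,0,0,-0.3,0,1]

```text
clock: 4.85
position: [0.561, -0.0552, 0.1448]
orientation: [-179.3, 0.9, 96.9]
ft_force: [-0.6, -0.3, -0.1]
opening: 0.0004
```

```bash
python3 - <<'E'
from h import *
from workcell import read_camera,arm
im=read_camera("scene"); cv2.imwrite("pics/s1.png",im)
cv2.imwrite("pics/s1c.png",cv2.resize(im[140:310,150:390],None,fx=3.3,fy=3.3,interpolation=cv2.INTER_CUBIC))
s=arm.sense();print(s["position"],s["ft_force"],s["q"])
E
```

```text
[ 0.56226276 -0.05500307  0.14723941] [1.85150243 0.09339586 2.09937883] [ 22.85824752  26.67281228 -30.02463352 103.81155214  17.19208924
  54.46509666  -7.83078685]
```

View pics/s1c.png

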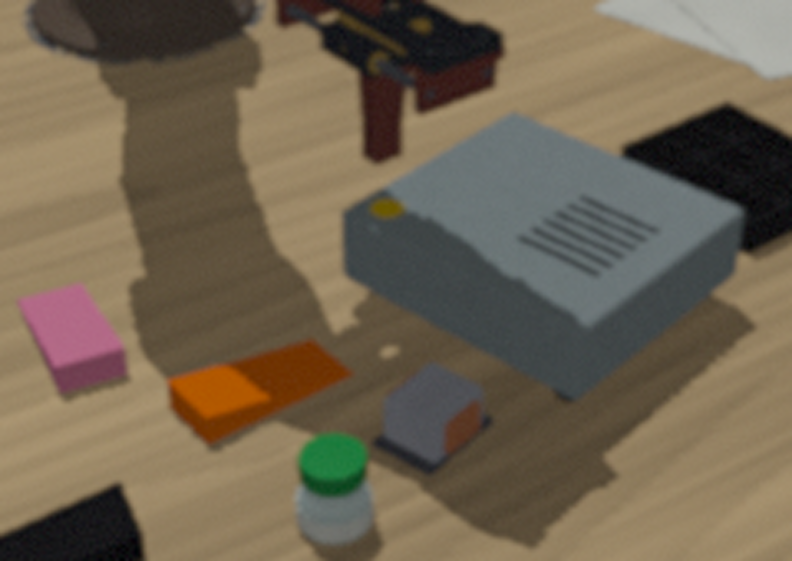

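Call:
carry_out:
  motion: [-0.67,0.44,0,0,1,-0.67,0.44,0,0,1,-0.67,0.44,0,0,1,0,0,0,0,1,0,0,0,0,1]

```text
clock: 5.52
position: [0.6589, -0.1677, 0.1526]
orientation: [-179.7, 1.0, 97.0]
ft_force: [-0.8, 0.3, -1.1]
opening: -0.0001
```

Call:
carry_out:
  motion: [0.03,-0.05,0.6,0,1,0,0,0.6,0,1,0,0,0.5,0,1,0,0,0,0,1]

```text
clock: 6.02
position: [0.6543, -0.1638, 0.0509]
orientation: [-179.8, 1.0, 97.3]
ft_force: [0.3, -0.6, -0.3]
opening: 0.0002
```

Call:
carry_out:
  motion: [0,0,0.25,0,1,0,0,0.2,0,1,0,0,0,0,1]

```text
clock: 6.4
position: [0.6557, -0.1633, 0.0256]
orientation: [180.0, 1.0, 97.3]
ft_force: [-0.4, -0.5, 0.2]
opening: 0.0005
```

Call:
carry_out:
  motion: [0,0,0.08,0,1,0,-0.08,0.02,0,1,0,-0.08,0,0,1,0,-0.08,0,0,1,0,0,0,0,1]

```text
clock: 7.02
position: [0.6411, -0.1658, 0.0208]
orientation: [179.9, 1.1, 97.3]
ft_force: [0.0, -0.6, -0.2]
opening: 0.0001
```

```bash
python3 - <<'E'
from h import *
from workcell import read_camera,arm
for n,(x0,y0,x1,y1) in dict(scene=(180,160,330,290),top=(260,130,410,250)).items():
    im=read_camera(n); cv2.imwrite(f"pics/{n}2.png",im)
    cv2.imwrite(f"pics/{n}2c.png",cv2.resize(im[y0:y1,x0:x1],None,fx=4,fy=4,interpolation=cv2.INTER_CUBIC))
E
```

```text
(no output)
```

View pics/scene2c.png

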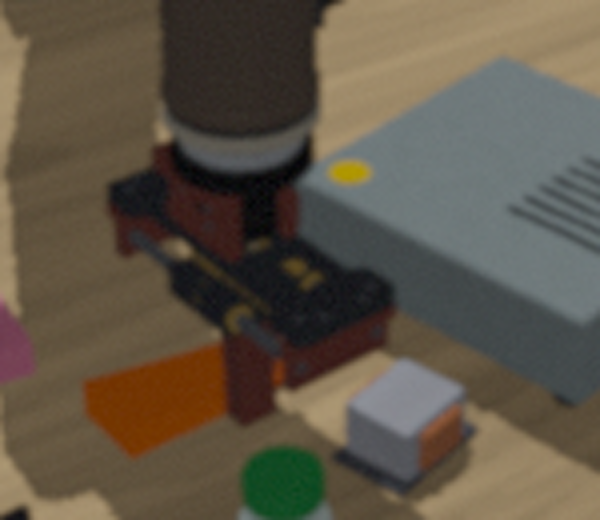

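View pics/top2c.png

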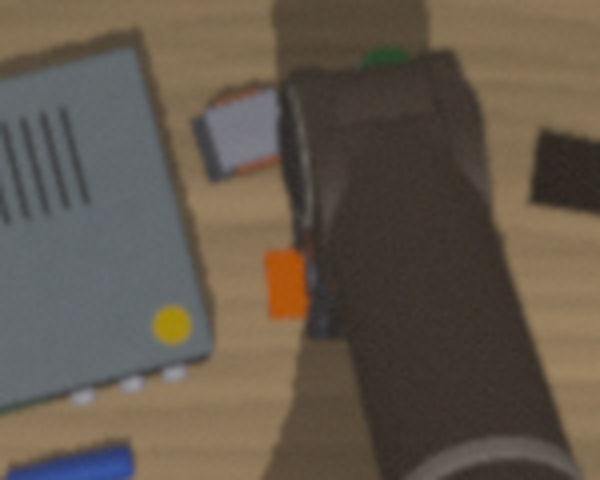

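The finger is beside the wedge, touching it or nearly so. The thin end is visible in the top crop at x≈268. I'm nudging sideways.

Call:
carry_out:
  motion: [0,-0.06,0,0,1,0,-0.06,0,0,1,0,-0.06,0,0,1,0,0,0,0,1]

```text
clock: 7.62
position: [0.6304, -0.1669, 0.0208]
orientation: [179.8, 1.1, 97.3]
ft_force: [0.4, -0.5, -0.2]
opening: 0.0006
```

```bash
python3 - <<'E'
from h import *
from workcell import read_camera,arm
for n,(x0,y0,x1,y1) in dict(top=(260,130,410,250)).items():
    im=read_camera(n); cv2.imwrite(f"pics/{n}3.png",im)
    cv2.imwrite(f"pics/{n}3c.png",cv2.resize(im[y0:y1,x0:x1],None,fx=4,fy=4,interpolation=cv2.INTER_CUBIC))
E
```

```text
(no output)
```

View pics/top3c.png

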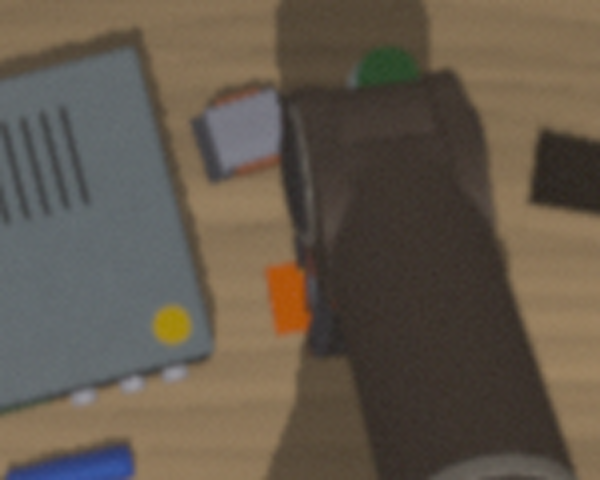

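Call:
carry_out:
  motion: [0,-0.05,0,0,1,0,-0.04,0,0,1,0,0,0,0,1,0,0.2,0,0,1,0,0.3,0,0,1,0,0,0,0,1]

```text
clock: 8.43
position: [0.6569, -0.1634, 0.0211]
orientation: [179.8, 1.1, 97.3]
ft_force: [-0.4, -0.4, 0.0]
opening: 0.0006
```

Call:
carry_out:
  motion: [0,0,-0.8,0,1,0,0,-0.8,0,1,-1,0,0,0,1,-1,0,0,0,1,-1,0,0,0,1,0,0,0,0,1]

```text
clock: 9.18
position: [0.6793, -0.3437, 0.1226]
orientation: [179.9, 1.1, 97.6]
ft_force: [-0.5, 0.4, -0.3]
opening: 0.0006
```

```bash
python3 - <<'E'
from h import *
from workcell import read_camera,arm
for n,(x0,y0,x1,y1) in dict(scene=(180,160,330,290),top=(260,130,410,250)).items():
    im=read_camera(n); cv2.imwrite(f"pics/{n}4.png",im)
    cv2.imwrite(f"pics/{n}4c.png",cv2.resize(im[y0:y1,x0:x1],None,fx=4,fy=4,interpolation=cv2.INTER_CUBIC))
print(arm.sense()["position"])
E
```

```text
[ 0.68072936 -0.33651371  0.1229046 ]
```

View pics/scene4c.png

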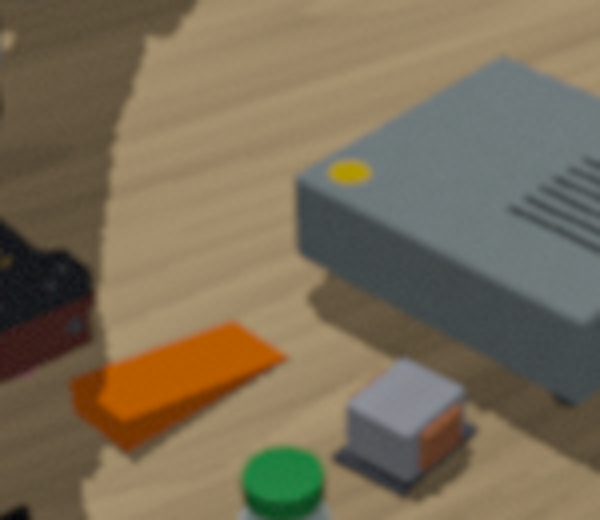

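View pics/top4c.png

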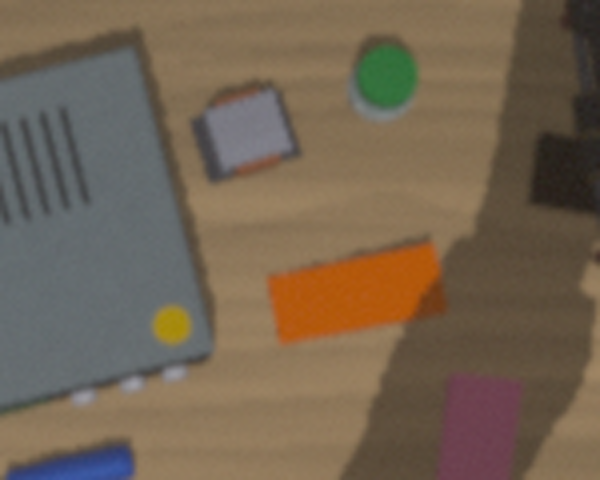

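```bash
python3 - <<'E'
from h import *
np.set_printoptions(precision=4,suppress=True)
g=lambda x,y:(260+x/4,130+y/4)
T=lambda p,z:onz("top",g(*p),z)[:2]
tipA,tipB=T((269,275),.002),T((282,343),.002)
bA,bB=T((432,242),.024),T((446,314),.024)
gs=lambda x,y:(180+x/4,160+y/4)
S=lambda p,z:onz("scene",gs(*p),z)[:2]
print("top",tipA,tipB,bA,bB)
print("scene",S((286,357),.002),S((235,322),.002),S((72,383),.024),S((128,421),.024))
tip=(tipA+tipB)/2; b=(bA+bB)/2; d=tip-b; print(tip,b,np.degrees(np.arctan2(d[1],d[0])),np.linalg.norm(d))
d/=np.linalg.norm(d); n=np.array([-d[1],d[0]]); f=np.array([.5618,-.0516]); print("foot along/lat from tip",(f-tip)@d,(f-tip)@n)
E
```

```text
top [ 0.6056 -0.1237] [ 0.5567 -0.1336] [ 0.6289 -0.2378] [ 0.5777 -0.2479]
scene [ 0.6045 -0.1216] [ 0.5586 -0.1307] [ 0.585  -0.2477] [ 0.6313 -0.2356]
[ 0.5811 -0.1287] [ 0.6033 -0.2429] 100.98736505726973 0.11629402987020639
foot along/lat from tip 0.07936304777967579 0.00426728733264941
```

```bash
python3 - <<'E'
from h import *
for p in [(394,183),(394,163),(372,223),(390,224)]: print(p,onz("top",p,.0)[:2],onz("top",p,.024)[:2])
E
```

```text
(394, 183) [ 0.65536514 -0.31667982] [ 0.65186676 -0.31202484]
(394, 163) [ 0.7140835  -0.31692435] [ 0.70967355 -0.31226557]
(372, 223) [ 0.53826402 -0.25313221] [ 0.53658354 -0.24946375]
(390, 224) [ 0.53635197 -0.3049386 ] [ 0.53470117 -0.30046588]
```

Call:
carry_out:
  motion: [0.38,-0.51,0,0,0.77,0.38,-0.51,0,0,0.77,0,0,0,-0.06,0.77,0,0,0,0,0.77,0,0,0,0,0.77]

```text
clock: 9.9
position: [0.6123, -0.2876, 0.1216]
orientation: [179.9, 0.6, 102.2]
ft_force: [-0.1, 0.4, 0.1]
opening: 0.0199
```

Call:
carry_out:
  motion: [0,0,0.6,0,0.77,0,0,0.5,0,0.77,0,0,0.25,0,0.77,0,0,0.1,0,0.77,0,0,0,0,0.77]

```text
clock: 10.52
position: [0.6158, -0.2868, 0.0338]
orientation: [179.7, 0.6, 102.1]
ft_force: [0.4, -0.6, -0.3]
opening: 0.0206
```

Call:
carry_out:
  motion: [0,-0.06,0.12,0.02,0.77,0,0,0.08,0,0.77,0.1,0,0,0,0.77,0.1,0,0,0,0.77,0,0,0,0,0.77]

```text
clock: 11.15
position: [0.6111, -0.2753, 0.0234]
orientation: [179.5, 0.7, 100.8]
ft_force: [-0.2, 0.4, -0.4]
opening: 0.0204
```

Call:
carry_out:
  motion: [0.22,-0.01,0,0,0.77,0.22,-0.01,0,0,0.77,0.22,-0.01,0,0,0.77,0.22,-0.01,0,0,0.77,0.22,-0.01,0,0,0.77,0,0,0,0,0.77]

```text
clock: 11.9
position: [0.5949, -0.2052, 0.0231]
orientation: [179.5, 0.7, 101.0]
ft_force: [0.4, -0.2, 0.4]
opening: 0.0204
```

```bash
python3 - <<'E'
from h import *
from workcell import read_camera,arm
for n,(x0,y0,x1,y1) in dict(scene=(180,160,330,290),top=(260,130,410,250)).items():
    im=read_camera(n); cv2.imwrite(f"pics/{n}5.png",im)
    cv2.imwrite(f"pics/{n}5c.png",cv2.resize(im[y0:y1,x0:x1],None,fx=4,fy=4,interpolation=cv2.INTER_CUBIC))
E
```

```text
(no output)
```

View pics/scene5c.png

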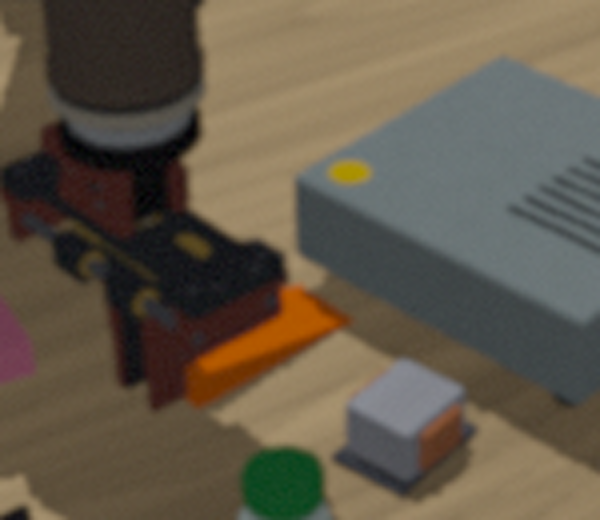

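View pics/top5c.png

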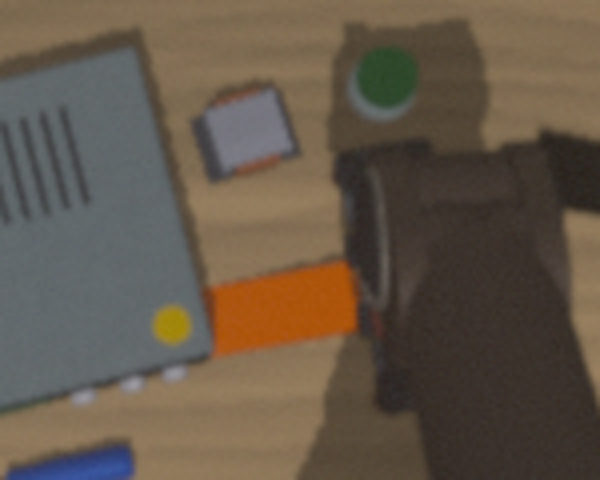

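```bash
python3 - <<'E'
from h import *
u=proj("top",np.array([.5618,-.0516,0.0])); print((u-[260,130])*4)
g=lambda x,y:(260+x/4,130+y/4)
T=lambda p,z:onz("top",g(*p),z)[:2]
bA,bB=T((354,262),.024),T((359,329),.024); tA,tB=T((225,285),.004),T((225,353),.004)
print(bA,bB,(bA+bB)/2,tA,tB)
e=(bA-tA); print(np.degrees(np.arctan2(e[1],e[0]))); e=(bB-tB); print(np.degrees(np.arctan2(e[1],e[0])))
E
```

```text
[167.60953867 333.89968689]
[ 0.61349285 -0.18243306] [ 0.56585163 -0.18632245] [ 0.58967224 -0.18437776] [ 0.59748901 -0.09211292] [ 0.54854641 -0.09279695]
-79.95204153114621
-79.51700248787414
```

The wedge is lined up, with the foot 4 mm off its centre line and the thin end about 18 mm short of it. About 55 mm of travel remains, so I'll push 36 mm and then take small steps while watching the force.

Call:
carry_out:
  motion: [0.2,0,0,0,0.77,0.2,0,0,0,0.77,0.15,0,0,0,0.77,0,0,0,0,0.77]

```text
clock: 12.5
position: [0.5884, -0.1731, 0.0225]
orientation: [179.5, 0.8, 100.8]
ft_force: [-0.3, 0.0, 0.9]
opening: 0.02
```

Call:
carry_out:
  motion: [0.08,0,0,0,0.77]

```text
clock: 12.62
position: [0.5875, -0.1688, 0.0224]
orientation: [179.5, 0.8, 100.7]
ft_force: [0.5, -0.3, 0.1]
opening: 0.0201
```

Call:
carry_out:
  motion: [0.06,0,0,0,0.77]

```text
clock: 12.75
position: [0.5868, -0.1651, 0.0224]
orientation: [179.5, 0.8, 100.7]
ft_force: [0.6, 0.1, -0.2]
opening: 0.0204
```

Call:
carry_out:
  motion: [0.06,0,0,0,0.77,0,0,0,0,0.77]

```text
clock: 13.0
position: [0.5861, -0.1612, 0.0223]
orientation: [179.5, 0.8, 100.7]
ft_force: [-0.4, 0.4, 0.2]
opening: 0.0206
```

Call:
carry_out:
  motion: [0.05,0,0,0,0.77]

```text
clock: 13.12
position: [0.5855, -0.1586, 0.0223]
orientation: [179.5, 0.8, 100.7]
ft_force: [0.1, -0.7, -0.1]
opening: 0.0199
```

Call:
carry_out:
  motion: [0.05,0,0,0,0.77]

```text
clock: 13.25
position: [0.5849, -0.1556, 0.0222]
orientation: [179.5, 0.8, 100.7]
ft_force: [0.2, -0.9, 0.8]
opening: 0.0203
```

Call:
carry_out:
  motion: [0.04,0,0,0,0.77]

```text
clock: 13.38
position: [0.5844, -0.153, 0.0221]
orientation: [179.5, 0.8, 100.7]
ft_force: [0.2, -0.8, 0.4]
opening: 0.0206
```

Call:
carry_out:
  motion: [0.04,0,0,0,0.77]

```text
clock: 13.5
position: [0.584, -0.1505, 0.0221]
orientation: [179.5, 0.8, 100.7]
ft_force: [1.0, -0.3, 0.4]
opening: 0.02
```

Call:
carry_out:
  motion: [0.04,0,0,0,0.77]

```text
clock: 13.62
position: [0.5835, -0.148, 0.0221]
orientation: [179.5, 0.8, 100.7]
ft_force: [0.4, -1.8, 0.5]
opening: 0.0203
```

Call:
carry_out:
  motion: [0.03,0,0,0,0.77]

```text
clock: 13.75
position: [0.5832, -0.146, 0.0221]
orientation: [179.5, 0.8, 100.7]
ft_force: [0.2, -1.3, 1.6]
opening: 0.0198
```

Call:
carry_out:
  motion: [0.03,0,0,0,0.77]

```text
clock: 13.88
position: [0.5829, -0.1445, 0.0221]
orientation: [179.5, 0.9, 100.7]
ft_force: [0.1, -1.3, 0.4]
opening: 0.0203
```

Call:
carry_out:
  motion: [0.03,0,0,0,0.77]

```text
clock: 14.0
position: [0.5826, -0.1435, 0.0221]
orientation: [179.5, 0.9, 100.7]
ft_force: [0.7, -3.8, 0.1]
opening: 0.0201
```

Call:
carry_out:
  motion: [0.03,0,0,0,0.77]

```text
clock: 14.12
position: [0.5824, -0.1427, 0.0221]
orientation: [179.4, 1.0, 100.6]
ft_force: [1.6, -4.1, -0.9]
opening: 0.0203
```

```bash
python3 - <<'E'
from h import *
from workcell import read_camera,arm
for n,(x0,y0,x1,y1) in dict(scene=(180,160,330,290),top=(260,130,410,250)).items():
    im=read_camera(n); cv2.imwrite(f"pics/{n}6.png",im)
    cv2.imwrite(f"pics/{n}6c.png",cv2.resize(im[y0:y1,x0:x1],None,fx=4,fy=4,interpolation=cv2.INTER_CUBIC))
    m=mask(im,(20,150,90),(35,255,255)); M=np.zeros_like(m); M[y0:y1,x0:x1]=m[y0:y1,x0:x1]
    mo=cv2.moments(big(M)); u=(mo['m10']/mo['m00'],mo['m01']/mo['m00']); print(n,u,onz(n,u,.084))
    print(arm.sense()["ft_force"])
E
```

```text
scene (267.0, 202.42028985507244) [ 0.55924227 -0.05013665  0.084     ]
[ 0.90697628 -4.87415398 -0.37269742]
top (302.5, 210.84782608695653) [ 0.56183679 -0.05121387  0.084     ]
[ 1.04255892 -4.31733835 -1.48881536]
```

View pics/scene6c.png

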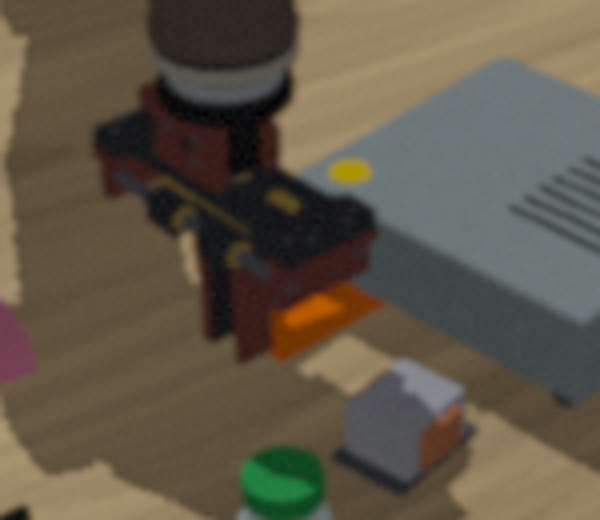

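The wedge has met the foot: the push rose to about 4.5 N, the wedge has nearly stopped, and the mark has moved less than 1 mm. I'm backing off and then pressing the corner.

Call:
carry_out:
  motion: [-0.1,0,0,0,0.77,-0.3,0,0,0,0.77,-0.3,0,-0.1,0,0.77,0,0,-0.7,0,1,0,0,-0.8,0,1,0,0,-0.4,0,1,0,0,0,0,1]

```text
clock: 15.1
position: [0.5891, -0.1884, 0.1469]
orientation: [179.5, 0.8, 100.5]
ft_force: [0.2, -0.7, -0.2]
opening: 0.0005
```

Call:
carry_out:
  motion: [0.75,0,0,0,1,0.75,0,0,0,1,0.75,0,0,0,1,0,0,0,0,1,0,0,0,0,1]

```text
clock: 15.72
position: [0.5626, -0.0572, 0.1404]
orientation: [179.8, 0.7, 100.1]
ft_force: [1.4, 0.3, 0.2]
opening: 0.0003
```

```bash
python3 - <<'E'
from h import *
from workcell import read_camera,arm
for n,(x0,y0,x1,y1) in dict(scene=(180,160,330,290),top=(260,130,410,250)).items():
    im=read_camera(n); cv2.imwrite(f"pics/{n}7.png",im)
    cv2.imwrite(f"pics/{n}7c.png",cv2.resize(im[y0:y1,x0:x1],None,fx=4,fy=4,interpolation=cv2.INTER_CUBIC))
E
```

```text
(no output)
```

View pics/scene7c.png

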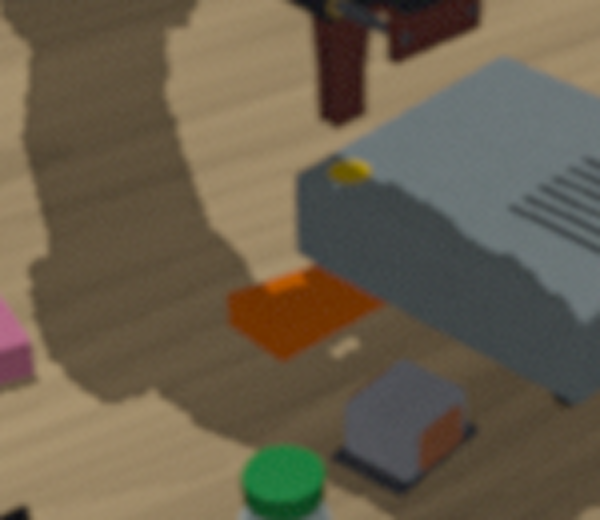

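Call:
carry_out:
  motion: [0.06,0,0.3,0,1,0,0,0.2,0,1,0,0,0,0,1]

```text
clock: 16.2
position: [0.5619, -0.0564, 0.1072]
orientation: [179.8, 0.6, 99.9]
ft_force: [-0.5, 0.7, 0.1]
opening: 0.0007
```

Call:
carry_out:
  motion: [0,0,0.05,0,1,0,0,0.04,0,1]

```text
clock: 16.45
position: [0.5621, -0.0566, 0.1015]
orientation: [179.8, 0.6, 99.9]
ft_force: [-0.2, 0.5, 0.1]
opening: 0.0003
```

Call:
carry_out:
  motion: [0,0,0.03,0,1]

```text
clock: 16.58
position: [0.5622, -0.0568, 0.1008]
orientation: [179.8, 0.7, 99.9]
ft_force: [-8.0, -1.4, 22.6]
opening: 0.0002
```

Call:
carry_out:
  motion: [0,0,0.01,0,1]

```text
clock: 16.7
position: [0.5622, -0.0567, 0.1011]
orientation: [179.8, 0.7, 99.9]
ft_force: [-2.7, -0.0, 5.6]
opening: 0.0006
```

Call:
carry_out:
  motion: [0,0,0.01,0,1]

```text
clock: 16.82
position: [0.5622, -0.0566, 0.1012]
orientation: [179.8, 0.7, 99.9]
ft_force: [-2.1, 0.3, 4.0]
opening: 0.0007
```

Call:
carry_out:
  motion: [0,0,0.02,0,1]

```text
clock: 16.95
position: [0.5622, -0.0567, 0.1009]
orientation: [179.8, 0.8, 99.9]
ft_force: [-5.6, -0.7, 13.8]
opening: 0.0008
```

```bash
python3 - <<'E'
from h import *
from workcell import read_camera,arm
for k in range(3):
  for n,(x0,y0,x1,y1) in dict(scene=(180,160,330,290),top=(260,130,410,250)).items():
    im=read_camera(n); cv2.imwrite(f"pics/{n}8.png",im)
    s=arm.sense();print(s["position"],s["ft_force"])
    cv2.imwrite(f"pics/{n}8c.png",cv2.resize(im[y0:y1,x0:x1],None,fx=4,fy=4,interpolation=cv2.INTER_CUBIC))
E
```

```text
[ 0.56220933 -0.05666973  0.10098466] [-4.80004042 -1.09506081 11.05866327]
[ 0.56220336 -0.05666001  0.10100259] [-5.01789304 -0.2663197  10.91192005]
[ 0.56219883 -0.05665134  0.10097345] [-3.64899941  0.06322835 11.29183927]
[ 0.56218179 -0.05666941  0.1009801 ] [-3.83442087  0.43655912 10.63075768]
[ 0.56221324 -0.05666423  0.10097649] [-4.55303806 -0.59867271 10.39751434]
[ 0.56218634 -0.05665654  0.10096721] [-4.60968269 -0.61657129 10.22085061]
```

View pics/scene8c.png

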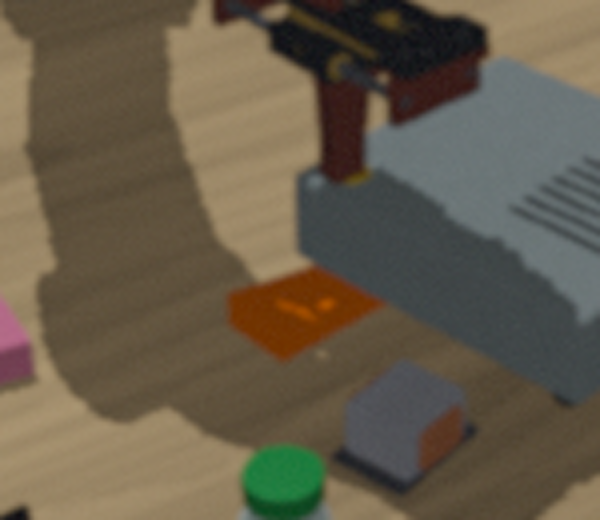

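View pics/top8c.png

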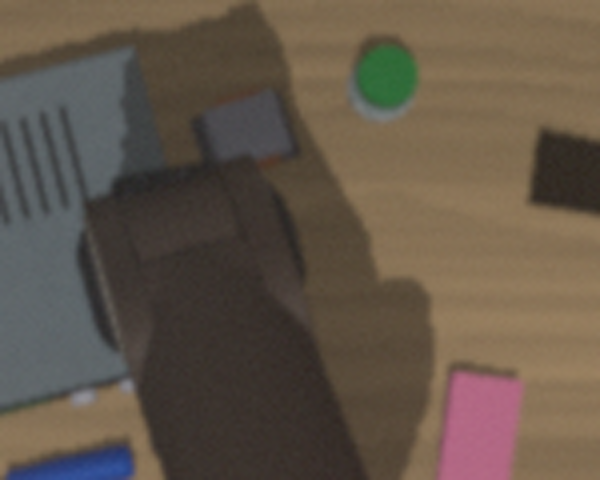

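The press holds at about 10.5 N. The fingertips are at z = 0.084, so the corner isn't giving, and the wedge stayed put. Handing in.

```bash
python3 - <<'E'
from workcell import ticket,arm
ticket.hand_in(); s=arm.sense(); print(s["clock"],s["position"],s["ft_force"])
E
```

```text
the job is handed in; nothing more can be done
the job is handed in; nothing more can be done
```

I handed the job in at about 17 s on the robot's clock; no verdict is reported. The orange wedge is under the short foot, and the arm was still pressing the yellow-marked corner with about 10.5 N.

- **Rock test:** pressing the corner sank it about 9 mm until the foot met the bench. That press peaked at about 40 N at the wrist, above the 3–6 N needed.
- **Wedge:** its line missed the foot by about 28 mm, so I first turned it with a sideways nudge. I then pushed it in thin end first until the push force rose to 4–5 N, and backed off.
- **Last checks:**
  - The fingertips stood at z = 0.084 m, the level height. The corner did not give even when one step briefly reached 22.6 N.
  - The mark moved less than 2 mm, measured before the final press because the arm hides it afterwards.
  - In the last scene picture the wedge lies flat and in place, and the transformer and jar show no visible shift.
- **Not confirmed:** I could not measure the load on the wedge directly; I inferred it from the corner holding firm. The press also carried about 4–5 N of sideways force, and its downward force was falling slowly, from 11.3 to 10.2 N. After hand-in the arm could no longer be read.

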